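# Read the second filter standard on the photometer

### The job

Check the photometer against its second glass filter standard: with the fingertips, push the red changer lever to the right, past its first click and into its second, so that the green filter stands in the beam. Then push the standing lid over until it is fully shut on the sample well, and after that press the wide green key all the way down and let it come up again. Push and press only: do not grip the lever or the lid or force them hard, do not touch the filters, and leave the bottles and the stopper beside the instrument where they stand.

Things in the scene. Friction and masses are not known exactly. Their poses are not given: they have to be found in the camera images.
- photometer: bench photometer, ivory deck on a slate base, 230 deep (x) x 300 wide (y) x 110 mm high, tilted screen at back left up to 155 mm. Fixed. Origin: centre of its underside; +x points from its front to its back, +y to its left. Open sample well in the right half of the flat deck, 100 x 130 mm, centred 5 mm in front of and 65 mm right of the origin.
- changer (a joint): travel in m of the carriage and its lever, to the right (photometer's -y). Spring clicks at 0 (empty holder in the beam, the start), 0.020 (first click, amber filter) and 0.040 (second click, green filter); end stop at 0.043. Let go within 6 mm of a click it snaps in by itself; about 5 N carries it over a hump.
- lever_top (a point): middle of the top of the red lever paddle: 22 mm along the photometer's x, 9 mm along its y, from 6 to 32 mm above the deck, on a thin stem. Nothing else rises above the deck within 50 mm of it but the lid, whose hinge is 108 mm behind. Moves with the carriage.
- filters: three black filter holders of 12.5 mm square in the carriage, 20 mm apart, in the well, tops level with the deck, 47 mm behind the lever (clear, amber, green from right to left). Fragile: not to be touched. Origin on the photometer's underside level, below the lever's y.
- lid (a joint): opening of the sample-well lid in rad: 0 fully shut, about 1.4 to 1.6 at the start (standing up). Stiff friction hinge: it stays where it is left and takes about 3 N at its front edge to move.
- lid_hinge (a point): middle of the lid's hinge axis, at deck height, along the photometer's y at the back of the well. The lid is a deep slate-grey cover, 140 mm from hinge to front edge, 150 mm wide, 45 mm high when shut, open below; when it stands up its flat outer top faces the back of the instrument, 45 mm behind the hinge axis.
- lid_front (a point): middle of the upper front edge of the lid's outer top; moves with the lid (shut: 45 mm above the deck, 140 mm in front of the hinge).
- read_key (a joint): how far the wide green key is pressed, in m: 0 up, 0.004 fully down; a spring of about 1 N at rest to 4 N fully down returns it.
- key_top (a point): middle of the top of the wide green key on the panel in the left front of the deck; 24 mm along the photometer's x, 38 mm along its y, its top 9 mm above the deck. It is pressed straight down.
- weigh_bottle: lidded clear glass weighing bottle, 37 mm across, 71 mm high, standing to the left of the photometer; origin under its centre. To be left alone.
- dropper_bottle: green glass dropper bottle with red bulb, 38 mm across, 109 mm high, to the left of the photometer; origin under its centre. To be left alone.
- stopper: tan rubber stopper, 37 mm across, 28 mm high, to the left of the photometer; origin under its centre. To be left alone.
- jar_white: white bottle with red cap, 59 mm across, 126 mm high, to the right of the photometer; origin under its centre. To be left alone.

How it is judged:
By the outcome, as a careful person would: the job done as asked, in the order asked, and still so for the second after the job is handed in, with the robot touching nothing.
It also fails if it takes over 58 s, if anything falls off the work surface, if the arm or the gripper's body presses on something with over 40 N, if the wrist force passes 120 N, or if a joint passes its speed limit or range.

### The arm

A 6-joint arm with a two-finger parallel gripper is mounted at the origin on a cart in front of the work surface, level with it; the furniture and walls round the work are solid. World frame = base frame: x ahead of the robot, y to its left, z up, the work surface at z = 0. Lengths are in m, angles in rad, forces in N, time in s.
With the tool pointing down it reaches from about 0.375 to 0.9 m from the base axis. Payload 3.1 kg.
Tool frame: the origin (TCP) lies at the very end of the fingers, on their centre line; the grasp point (between the pads) lies 19 mm behind it; z points along the fingers, y is the direction in which the jaws open and shut (so a half turn about z gives the same grasp; the last joint's range is limited). The gripper opens to 87 mm and grips with 3 to 60 N. Pads are 19 mm wide; open, the fingers measure 117 mm over their backs; the gripper's body (75 mm by 190 mm) begins 51 mm behind the grasp point.
Start: joints at [-0.178, 0.527, 1.433, -0, 1.181, -0.178], TCP at [0.625, 0, 0.223] pointing down, gripper open.
Joint ranges: [-3.08, 3.08], [-0.75, 2.2], [0.22, 2.44], [-1.43, 4.57], [0, 2.65], [-2.85, 2.85]. Speed limits (rad/s): [2.79, 2.79, 3.14, 3.14, 3.14, 3.14].

### API

Orientations are given as a unit quaternion [x, y, z, w].
In Python, from rig import robot, optics gives the robot as it stands.
- The arm moves only by the shell command python3 -m inch 'ROWS' [FORCE]. ROWS is JSON, a list of rows, each an object of numbers: "ax", "ay", "az": the turn, a rotation vector about the tool's x, y, z in rad; "dx", "dy", "dz": the shift along the tool's x, y, z in mm; "gripper": the opening in per cent of the stroke, from 0 (shut) to 100 (fully open). In form: [{"ax": .., "ay": .., "az": .., "dx": .., "dy": .., "dz": .., "gripper": ..}, ...]. A call has 1 to 8 rows; each row shifts and turns the commanded pose from where the row before left it, along the tool's axes as they then stand; what a row does not reach is not made up. A row lasts 1/10 s, in which the tool goes at most 50 mm and 8.59 degrees, less where a joint would pass 70% of its speed; a pose out of reach is approached as far as the arm can. A call with a gripper value outside its range is refused whole. The fingers move at their own pace and stop on an object; FORCE is the grip in N (left out, the last holds). Time passes only in rows, so rows that do not move let the fingers close. It gives the time, the measured TCP pose, the force and the opening at its end, in the units of the state.
- robot.get_obs(): the state, without advancing time (a new reading comes with each control period).
- optics.camera(name): name is "scene" or "side" or "wrist"; returns a dict with "img" (420x560x3 uint8, red, green, blue), "depth" (420x560 float32, m along the optical axis (not along the pixel's ray), 0 where there is no reading), "camera_matrix" (3x3 intrinsics, pixels), "position" and "attitude" of the camera in the world. Camera axes: x right, y up, looking along -z (the intrinsics and any distortion apply to the point x, -y, -z); pixel columns grow to the right and rows downward; lengths in m; the calibration is good to about 2 mm. A picture is of the moment at which its call begins.
- robot.hand_in(): hands the job in, once; it reports no verdict.
The state is a dict: "time": time; "q": joint angles; "joint_velocities": joint speeds; "joint_torque": joint torques, N m; "position": TCP position; "tool_rot": TCP orientation; "ft_force": force on the tool from outside, world axes, zero at the start; "moment": the same for the moment, N m; "grip_width": finger opening in m.
Only numpy, scipy, OpenCV 4.12 (cv2) and the standard library are available. Lean on these libraries where they do the work, as an engineer would, in place of code of your own. Each camera call takes 0.05 s, during which the arm holds its last target.

## Working session

There is one attempt and no reset: what is moved stays moved. The work goes in short steps, Python scripts to look and compute and a shell command to move; the robot and the scene stay as the last step left them, time stands still between calls to the robot, and variables do not carry over. Pictures are saved under pics/ and viewed, and the job is handed in when it is done.

```bash
ls; mkdir -p pics; cat > h.py <<'E'
import numpy as np, cv2
from scipy.spatial.transform import Rotation as R
from rig import robot, optics
def snap(name, fn=None):
    c=optics.camera(name)
    if fn: cv2.imwrite('pics/'+fn+'.png', cv2.cvtColor(c['img'],cv2.COLOR_RGB2BGR))
    np.savez('/tmp/%s.npz'%(fn or name), **{k:np.asarray(v) for k,v in c.items()})
    return c
def load(fn): return dict(np.load('/tmp/%s.npz'%fn))
def rot(c):
    a=np.asarray(c['attitude'])
    return R.from_quat(a).as_matrix() if a.size==4 else a.reshape(3,3)
def cloud(c):
    K=np.asarray(c['camera_matrix']); d=c['depth']; h,w=d.shape
    u,v=np.meshgrid(np.arange(w),np.arange(h))
    P=np.stack([(u-K[0,2])/K[0,0]*d, -(v-K[1,2])/K[1,1]*d, -d],-1)
    return P@rot(c).T+np.asarray(c['position'])
def proj(c,p):
    K=np.asarray(c['camera_matrix']); q=(np.asarray(p)-c['position'])@rot(c)
    return np.stack([K[0,0]*q[...,0]/-q[...,2]+K[0,2], K[1,1]*-q[...,1]/-q[...,2]+K[1,2]],-1)
E
python3 - <<'E'
from h import *
for n in ['scene','side','wrist']:
    c=snap(n,n+'0'); print(n,{k:v for k,v in c.items() if k not in('img','depth')})
print(robot.get_obs())
E
```

```text
pics
scene {'camera_matrix': array([[386.84427321,   0.        , 277.54435535],
       [  0.        , 386.84427321, 204.5105414 ],
       [  0.        ,   0.        ,   1.        ]]), 'position': array([0.60923443, 0.56462614, 0.78035257]), 'attitude': array([0.02044713, 0.34696832, 0.93647376, 0.04702982])}
side {'camera_matrix': array([[513.06639475,   0.        , 279.11011488],
       [  0.        , 513.06639475, 216.3668653 ],
       [  0.        ,   0.        ,   1.        ]]), 'position': array([-0.07950605,  0.50998535,  1.17277468]), 'attitude': array([-0.13134454,  0.29406694,  0.85309491, -0.41049034])}
wrist {'camera_matrix': array([[378.47625037,   0.        , 282.53841415],
       [  0.        , 378.47625037, 215.74147841],
       [  0.        ,   0.        ,   1.        ]]), 'position': array([0.62522952, 0.0857927 , 0.38453877]), 'attitude': array([-1.55265537e-01,  1.00818480e-03,  1.32168458e-04,  9.87872248e-01])}
{'time': 0.15, 'q': array([-1.78503180e-01,  5.28265005e-01,  1.43358005e+00, -2.51923916e-05,
        1.18138866e+00, -1.78477298e-01]), 'joint_velocities': array([ 6.75998083e-04, -2.40785520e-03, -2.85730231e-03,  5.89956389e-04,
       -1.00407520e-04, -2.65018543e-05]), 'joint_torque': array([ 9.14956272e-04, -4.40429199e+01, -1.76841742e+01,  6.33679633e-02,
        5.52540855e-02, -1.06930895e-04]), 'position': array([6.24455298e-01, 1.18519570e-04, 2.21797705e-01]), 'tool_rot': array([ 7.07112306e-01,  7.07100781e-01, -4.77543810e-04, -6.67354708e-04]), 'ft_force': array([-0.40399396,  0.29406547, -0.51250855]), 'moment': array([-0.02991227, -0.00495367, -0.05497755]), 'grip_width': 0.08675427350798097}
```

View pics/scene0.png

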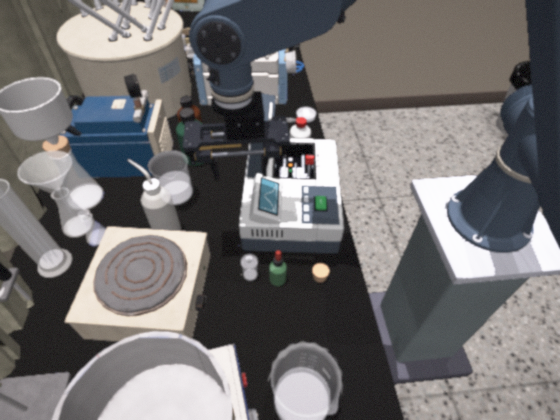

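View pics/side0.png

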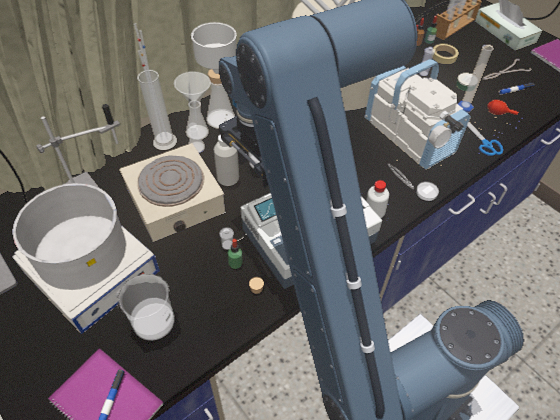

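View pics/wrist0.png

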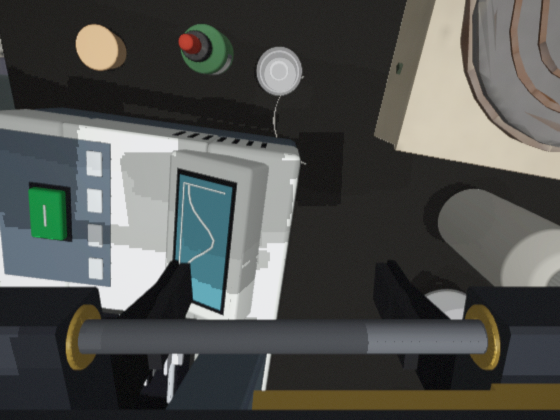

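```bash
python3 - <<'E'
from h import *
c=load('scene0'); P=cloud(c); im=c['img']
crop=im[90:260,180:380]; cv2.imwrite('pics/z0.png',cv2.cvtColor(cv2.resize(crop,None,fx=4,fy=3.5,interpolation=cv2.INTER_CUBIC),cv2.COLOR_RGB2BGR))
hsv=cv2.cvtColor(im,cv2.COLOR_RGB2HSV)
for nm in ['scene0','wrist0']:
    c=load(nm);P=cloud(c);im=c['img'];hsv=cv2.cvtColor(im,cv2.COLOR_RGB2HSV)
    g=(hsv[...,0]>50)&(hsv[...,0]<75)&(hsv[...,1]>150)&(hsv[...,2]>60)
    r=((hsv[...,0]<6)|(hsv[...,0]>174))&(hsv[...,1]>150)&(hsv[...,2]>80)
    for l,m in (('g',g),('r',r)):
        n,lab,st,ce=cv2.connectedComponentsWithStats(m.astype(np.uint8))
        for i in range(1,n):
            if st[i,4]>15:
                pts=P[lab==i]; print(nm,l,st[i],ce[i].round(),np.median(pts,0).round(4),pts.min(0).round(3),pts.max(0).round(3))
    z=P[...,2]; ok=(c['depth']>0)&(P[...,0]>0.3)&(P[...,0]<0.75)&(abs(P[...,1])<0.35)&(z>0.05)&(z<0.2)
    h,e=np.histogram(z[ok],bins=60); 
    print([(round(e[i],4),int(h[i])) for i in np.argsort(-h)[:8]])
E
```

```text
scene0 r [296 118  10   9  69] [301. 122.] [ 0.4538 -0.2873  0.1246] [ 0.441 -0.304  0.112] [ 0.466 -0.279  0.128]
scene0 r [306 155   8   9  54] [309. 160.] [ 0.4573 -0.1252  0.1338] [ 0.448 -0.133  0.12 ] [ 0.465 -0.122  0.143]
scene0 r [275 251   6   9  36] [278. 254.] [0.5591 0.1216 0.1038] [0.554 0.051 0.001] [0.609 0.565 0.78 ]
scene0 r [243 374   3  13  21] [244. 379.] [0.6423 0.3494 0.0634] [0.641 0.341 0.054] [0.644 0.358 0.065]
[(np.float64(0.11), 2413), (np.float64(0.1075), 1952), (np.float64(0.095), 779), (np.float64(0.1125), 588), (np.float64(0.105), 510), (np.float64(0.0925), 441), (np.float64(0.0625), 307), (np.float64(0.14), 287)]
wrist0 g [  28  187   39   53 1689] [ 47. 213.] [0.4526 0.0027 0.1199] [ 0.437 -0.021  0.113] [0.625 0.086 0.385]
wrist0 r [178  34  22  19 321] [189.  43.] [0.5616 0.1188 0.1068] [0.527 0.086 0.   ] [0.625 0.137 0.385]
[(np.float64(0.11), 23081), (np.float64(0.095), 6135), (np.float64(0.1125), 4927), (np.float64(0.1075), 4130), (np.float64(0.1425), 2082), (np.float64(0.145), 1546), (np.float64(0.14), 1520), (np.float64(0.0575), 1492)]
```

View pics/z0.png

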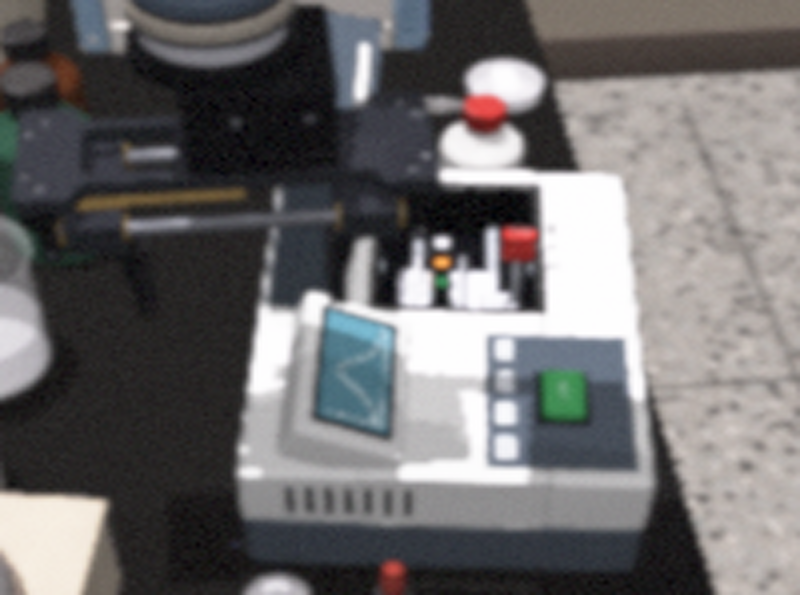

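```bash
python3 - <<'E'
from h import *
for nm in ['scene0','wrist0']:
    c=load(nm);P=cloud(c)
    z=P[...,2]; m=((c['depth']>0)&(abs(z-0.111)<0.004)&(P[...,0]>0.3)&(P[...,0]<0.75)&(abs(P[...,1]+.07)<0.25)).astype(np.uint8)
    n,lab,st,ce=cv2.connectedComponentsWithStats(m); i=1+np.argmax(st[1:,4]); Q=P[lab==i]
    print(nm,len(Q),np.median(Q[:,2]),Q.min(0),Q.max(0))
    print(cv2.minAreaRect(Q[:,:2].astype(np.float32)*1000))
    # left edge: y max per x-bin
    xs=[];ys=[]
    for a in np.arange(0.40,0.62,0.01):
        s=Q[(Q[:,0]>=a)&(Q[:,0]<a+.01)]
        if len(s)>10: xs.append(a+.005); ys.append(np.percentile(s[:,1],99))
    print(np.round(ys,4)); 
    if len(xs)>4: print(xs[0],'slope',np.polyfit(xs,ys,1))
E
```

```text
scene0 4558 0.11031090308195235 [ 0.37290823 -0.23559471  0.10701939] [0.63617666 0.07246596 0.1149471 ]
((503.6079406738281, -89.73281860351562), (303.0135498046875, 228.26161193847656), 82.00018310546875)
[0.0412 0.0702 0.0694 0.0693 0.0668 0.0669 0.0651 0.0643 0.0642 0.0614
 0.0604 0.0594 0.0569 0.0566 0.0562 0.0538 0.0539 0.0505 0.0514 0.048
 0.0464 0.0448]
0.405 slope [-0.08915152  0.10351194]
wrist0 31812 0.11121899546908243 [ 0.39533581 -0.09314041  0.1070025 ] [0.63680128 0.07284461 0.11499592]
((515.9398193359375, -14.912216186523438), (149.7919464111328, 226.17276000976562), 82.08546447753906)
[-0.0075  0.0332  0.0709  0.0708  0.0689  0.0675  0.0661  0.0654  0.064
  0.0626  0.0613  0.0599  0.0586  0.0576  0.0569  0.0555  0.0541  0.0523
  0.0511  0.0496  0.0475  0.0454]
0.405 slope [0.00911982 0.05042058]
```

```bash
python3 -m inch '[{"dz":-45,"gripper":0},{"dz":-45,"gripper":0},{"dz":-45,"gripper":0},{"az":-0.145},{"az":-0.145},{"az":-0.145},{"az":-0.145},{"az":-0.145}]' 10; python3 -m inch '[{"az":-0.145},{"az":-0.145},{"az":-0.145},{"az":-0.145},{"az":-0.126},{"dx":0},{"dx":0}]'
python3 - <<'E'
from h import *
c=snap('wrist','wrist1');c=snap('scene','scene1'); print(robot.get_obs()['position'],R.from_quat(robot.get_obs()['tool_rot']).as_matrix().round(3))
E
```

```text
[6.24661593e-01 9.86897304e-05 2.22091477e-01] [[ 0.     1.    -0.001]
 [ 1.    -0.     0.   ]
 [ 0.    -0.001 -1.   ]]invalid input
invalid input
```

View pics/wrist1.png

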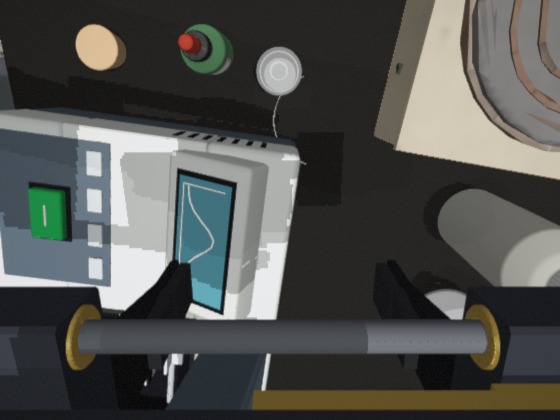

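View pics/scene1.png

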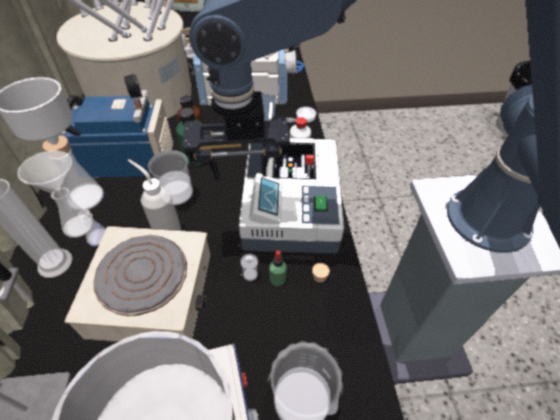

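The calls were refused, so nothing moved. I'll write out every key in each row.

```bash
python3 -m inch '[{"ax":0,"ay":0,"az":0,"dx":0,"dy":0,"dz":-45,"gripper":0},{"ax":0,"ay":0,"az":0,"dx":0,"dy":0,"dz":-45,"gripper":0},{"ax":0,"ay":0,"az":0,"dx":0,"dy":0,"dz":-45,"gripper":0},{"ax":0,"ay":0,"az":-0.145,"dx":0,"dy":0,"dz":0,"gripper":0},{"ax":0,"ay":0,"az":-0.145,"dx":0,"dy":0,"dz":0,"gripper":0},{"ax":0,"ay":0,"az":-0.145,"dx":0,"dy":0,"dz":0,"gripper":0},{"ax":0,"ay":0,"az":-0.145,"dx":0,"dy":0,"dz":0,"gripper":0},{"ax":0,"ay":0,"az":-0.145,"dx":0,"dy":0,"dz":0,"gripper":0}]' 10
```

```text
time: 1.05
position: [0.6248, 0.0001, 0.3574]
tool_rot: [0.408, 0.913, -0.0, -0.0]
ft_force: [0.1, 1.0, 0.8]
grip_width: 0.031
```

```bash
python3 -m inch '[{"ax":0,"ay":0,"az":-0.145,"dx":0,"dy":0,"dz":0,"gripper":0},{"ax":0,"ay":0,"az":-0.145,"dx":0,"dy":0,"dz":0,"gripper":0},{"ax":0,"ay":0,"az":-0.145,"dx":0,"dy":0,"dz":0,"gripper":0},{"ax":0,"ay":0,"az":-0.145,"dx":0,"dy":0,"dz":0,"gripper":0},{"ax":0,"ay":0,"az":-0.122,"dx":20,"dy":0,"dz":0,"gripper":0},{"ax":0,"ay":0,"az":0,"dx":25,"dy":-40,"dz":0,"gripper":0},{"ax":0,"ay":0,"az":0,"dx":0,"dy":-40,"dz":0,"gripper":0},{"ax":0,"ay":0,"az":0,"dx":0,"dy":-40,"dz":0,"gripper":0}]'; python3 -m inch '[{"ax":0,"ay":0,"az":0,"dx":0,"dy":-30,"dz":0,"gripper":0},{"ax":0,"ay":0,"az":0,"dx":0,"dy":0,"dz":0,"gripper":0}]'
python3 - <<'E'
from h import *
c=snap('wrist','wrist2');c=snap('scene','scene2'); print(robot.get_obs()['position'],R.from_quat(robot.get_obs()['tool_rot']).as_matrix().round(3),robot.get_obs()['ft_force'])
E
```

```text
time: 1.85
position: [0.5628, -0.1103, 0.3577]
tool_rot: [0.071, 0.997, -0.0, 0.0]
ft_force: [0.9, 0.0, -0.0]
grip_width: 0.0008
time: 2.05
position: [0.5589, -0.1433, 0.3573]
tool_rot: [0.074, 0.997, -0.001, -0.0]
ft_force: [0.4, 1.3, -0.6]
grip_width: 0.0005
[ 0.5592094  -0.13988111  0.35731752] [[-0.989  0.145 -0.   ]
 [ 0.145  0.989  0.001]
 [ 0.     0.001 -1.   ]] [-0.06604343  0.58015708 -0.2861884 ]
```

View pics/wrist2.png

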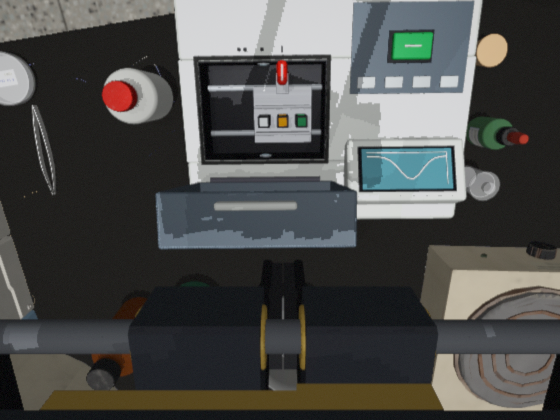

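View pics/scene2.png

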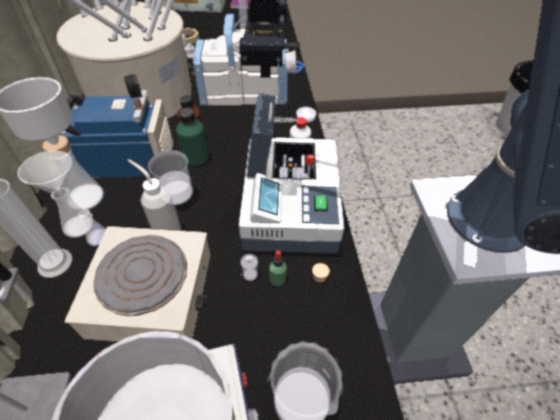

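```bash
cat >> h.py <<'E'
YAW=np.deg2rad(-8.0); C0=np.array([0.5036,-0.0897])
EX=np.array([np.cos(YAW),np.sin(YAW)]); EY=np.array([-np.sin(YAW),np.cos(YAW)])
def ph(P):
    P=np.asarray(P); d=P[...,:2]-C0
    return np.concatenate([(d@EX)[...,None],(d@EY)[...,None],P[...,2:3]],-1)
E
python3 - <<'E'
from h import *
c=load('wrist2');P=cloud(c);Q=ph(P);hsv=cv2.cvtColor(c['img'],cv2.COLOR_RGB2HSV)
ok=c['depth']>0
def s(n,m):
    q=Q[m&ok]; print(n,len(q),(np.median(q,0)*1000).round(1),(np.percentile(q,2,0)*1000).round(1),(np.percentile(q,98,0)*1000).round(1))
v,u=np.mgrid[:420,:560]
red=((hsv[...,0]<8)|(hsv[...,0]>172))&(hsv[...,1]>130)
box=lambda a,b,c_,d:(u>=a)&(u<b)&(v>=c_)&(v<d)
s('lever',red&box(265,300,50,100)); s('levertop',red&box(265,300,50,100)&(Q[...,2]>0.138))
g=(hsv[...,0]>45)&(hsv[...,0]<80)&(hsv[...,1]>120)
s('key',g&box(380,440,20,70)); s('keytop',g&box(380,440,20,70)&(Q[...,2]>0.115))
s('greenf',g&box(290,312,110,130))
s('lid',box(160,352,185,245)&(Q[...,2]>.12)); s('lidtop',box(160,352,185,250)&(Q[...,2]>.235))
for vv in range(180,256,6): print(vv,(Q[vv,[200,255,320]]*1000).round(0).tolist())
m=ok&(abs(Q[...,2]-.11)<.004)&(abs(Q[...,0])<.13)&(abs(Q[...,1])<.17)
print(cv2.minAreaRect(P[m][:,:2].astype(np.float32)*1000), np.median(P[m][:,2]))
s('deck',m)
E
```

```text
lever 214 [-43.3 -45.4 141.6] [-52.7 -51.5  62.9] [-31.9 -39.1 143.8]
levertop 194 [-42.1 -45.4 141.7] [-52.1 -49.3 139.1] [-31.8 -40.8 143.9]
key 1059 [-65.4  81.3 119.7] [-77.7  63.3 113.4] [-54.  100.2 121.5]
keytop 1013 [-66.2  80.9 119.8] [-77.7  63.3 116.9] [-54.5  99.7 121.5]
greenf 83 [  5.  -25.2 111.8] [ -0.9 -29.4 110.1] [  9.2 -21.  113.8]
lid 10622 [ 65.1 -64.8 252.7] [  46.4 -135.5  197.7] [ 84.7   5.  260.6]
lidtop 10856 [ 66.3 -64.9 253. ] [  46.4 -133.9  248.3] [ 86.8   3.7 260.5]
180 [[67.0, -136.0, 111.0], [67.0, -75.0, 116.0], [69.0, -4.0, 111.0]]
186 [[73.0, -135.0, 117.0], [73.0, -75.0, 118.0], [74.0, -4.0, 116.0]]
192 [[46.0, -106.0, 248.0], [47.0, -65.0, 249.0], [47.0, -17.0, 248.0]]
198 [[51.0, -106.0, 249.0], [51.0, -65.0, 251.0], [51.0, -17.0, 250.0]]
204 [[55.0, -106.0, 251.0], [52.0, -64.0, 261.0], [55.0, -17.0, 252.0]]
210 [[59.0, -106.0, 252.0], [60.0, -65.0, 251.0], [60.0, -17.0, 251.0]]
216 [[64.0, -106.0, 251.0], [64.0, -65.0, 252.0], [65.0, -17.0, 252.0]]
222 [[68.0, -106.0, 253.0], [69.0, -65.0, 252.0], [69.0, -17.0, 252.0]]
228 [[73.0, -107.0, 254.0], [73.0, -65.0, 254.0], [74.0, -17.0, 253.0]]
234 [[77.0, -107.0, 254.0], [78.0, -66.0, 253.0], [78.0, -17.0, 254.0]]
240 [[82.0, -107.0, 256.0], [82.0, -66.0, 256.0], [82.0, -17.0, 256.0]]
246 [[86.0, -107.0, 256.0], [86.0, -66.0, 256.0], [87.0, -17.0, 256.0]]
252 [[201.0, -169.0, 1.0], [202.0, -88.0, -0.0], [203.0, 9.0, -0.0]]
((506.6135559082031, -90.31655883789062), (300.8008117675781, 222.3029022216797), 81.46517944335938) 0.11096084450320615
deck 35571 [-50.2  18.9 111. ] [-105.9 -144.9  108.6] [104.3 144.  113.4]
```

```bash
python3 -m inch '[{"ax":0,"ay":0,"az":0,"dx":36,"dy":10,"dz":0,"gripper":0},{"ax":0,"ay":0,"az":0,"dx":35,"dy":9,"dz":0,"gripper":0},{"ax":0,"ay":0,"az":0,"dx":35,"dy":9,"dz":0,"gripper":0},{"ax":0,"ay":0,"az":0,"dx":0,"dy":0,"dz":45,"gripper":0},{"ax":0,"ay":0,"az":0,"dx":0,"dy":0,"dz":45,"gripper":0},{"ax":0,"ay":0,"az":0,"dx":0,"dy":0,"dz":40,"gripper":0},{"ax":0,"ay":0,"az":0,"dx":0,"dy":0,"dz":30,"gripper":0},{"ax":0,"ay":0,"az":0,"dx":0,"dy":0,"dz":0,"gripper":0}]'
python3 - <<'E'
from h import *
o=robot.get_obs()
c=snap('wrist','wrist3'); o=robot.get_obs(); print((ph(o['position'])*1000).round(1),o['ft_force'].round(2))
E
```

```text
time: 2.95
position: [0.4557, -0.094, 0.1943]
tool_rot: [0.071, 0.997, 0.002, -0.004]
ft_force: [-0.3, -0.0, -0.5]
grip_width: 0.0005
[-44.9 -11.7 196.4] [0.06 0.57 0.04]
```

View pics/wrist3.png

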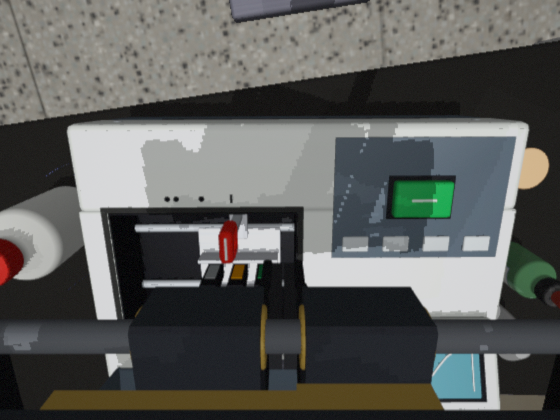

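The picture shows the lever at (228,242), the closed fingertips at (284,265) to its left over the empty part of the well, and the filters at (212–260,272). I'll go down beside the lever next.

```bash
python3 -m inch '[{"ax":0,"ay":0,"az":0,"dx":0,"dy":0,"dz":30,"gripper":0},{"ax":0,"ay":0,"az":0,"dx":0,"dy":0,"dz":25,"gripper":0},{"ax":0,"ay":0,"az":0,"dx":0,"dy":0,"dz":19,"gripper":0},{"ax":0,"ay":0,"az":0,"dx":0,"dy":0,"dz":0,"gripper":0},{"ax":0,"ay":0,"az":0,"dx":0,"dy":0,"dz":0,"gripper":0}]'
python3 - <<'E'
from h import *
c=snap('wrist','wrist4'); c=snap('scene','scene4'); o=robot.get_obs(); print((ph(o['position'])*1000).round(1),o['ft_force'].round(2))
im=c['img'][120:220,220:360]; cv2.imwrite('pics/z4.png',cv2.cvtColor(cv2.resize(im,None,fx=5,fy=5,interpolation=cv2.INTER_CUBIC),cv2.COLOR_RGB2BGR))
E
```

```text
time: 3.5
position: [0.46, -0.0969, 0.125]
tool_rot: [0.072, 0.997, -0.0, 0.001]
ft_force: [1.0, -1.3, -0.6]
grip_width: 0.0003
[-42.  -13.4 125.3] [-0.51 -0.08 -0.17]
```

View pics/wrist4.png

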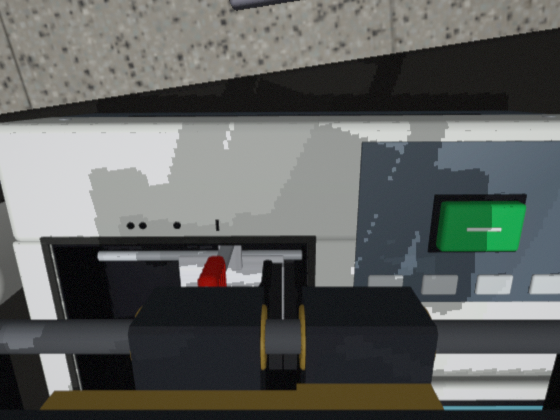

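View pics/z4.png

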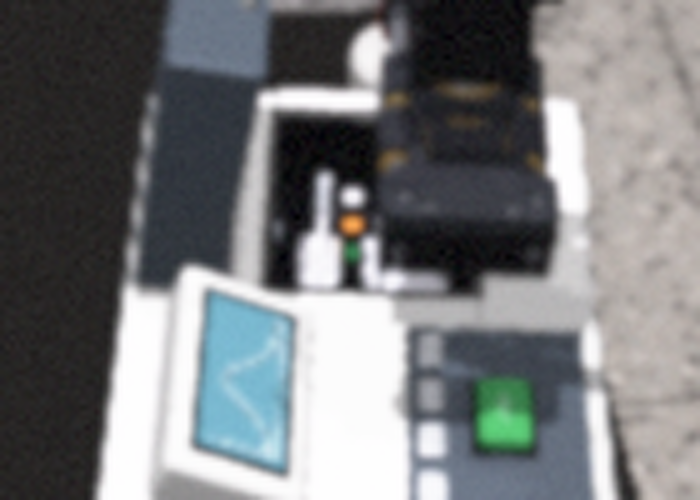

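```bash
python3 -m inch '[{"ax":0,"ay":0,"az":0,"dx":0,"dy":-5,"dz":0,"gripper":0},{"ax":0,"ay":0,"az":0,"dx":0,"dy":-5,"dz":0,"gripper":0},{"ax":0,"ay":0,"az":0,"dx":0,"dy":-4,"dz":0,"gripper":0},{"ax":0,"ay":0,"az":0,"dx":0,"dy":-4,"dz":0,"gripper":0},{"ax":0,"ay":0,"az":0,"dx":0,"dy":-4,"dz":0,"gripper":0},{"ax":0,"ay":0,"az":0,"dx":0,"dy":-4,"dz":0,"gripper":0},{"ax":0,"ay":0,"az":0,"dx":0,"dy":0,"dz":0,"gripper":0}]'
cat > chk.py <<'E'
import sys
from h import *
n=sys.argv[1]
c=snap('wrist','w'+n); s=snap('scene','s'+n); o=robot.get_obs(); print((ph(o['position'])*1000).round(1),(o['ft_force'][:2]@np.c_[EX,EY]).round(2),o['ft_force'].round(2))
a=cv2.resize(s['img'][120:220,220:360],None,fx=4,fy=4,interpolation=cv2.INTER_CUBIC)
b=c['img'][200:320,:][:, 60:360]; b=cv2.resize(b,(560,224))
cv2.imwrite('pics/z%s.png'%n,cv2.cvtColor(np.vstack([a[:360],b]),cv2.COLOR_RGB2BGR))
for nm,cc in (('w',c),('s',s)):
    Q=ph(cloud(cc));hsv=cv2.cvtColor(cc['img'],cv2.COLOR_RGB2HSV)
    red=((hsv[...,0]<8)|(hsv[...,0]>172))&(hsv[...,1]>130)&(cc['depth']>0)&(abs(Q[...,0]+.04)<.03)&(abs(Q[...,1]+.07)<.06)&(abs(Q[...,2]-.132)<.02)
    org=(abs(hsv[...,0]-17)<7)&(hsv[...,1]>130)&(cc['depth']>0)&(abs(Q[...,0]-.005)<.02)&(abs(Q[...,1]+.07)<.07)&(abs(Q[...,2]-.11)<.02)
    grn=(abs(hsv[...,0]-62)<20)&(hsv[...,1]>110)&(cc['depth']>0)&(abs(Q[...,0]-.005)<.02)&(abs(Q[...,1]+.07)<.07)&(abs(Q[...,2]-.11)<.02)
    for l,m in (('red',red),('amber',org),('green',grn)):
        if m.sum()>3: print(nm,l,m.sum(),(np.median(Q[m],0)*1000).round(1))
E
python3 chk.py 5; python3 - <<'E'
E
```

```text
time: 4.3
position: [0.4549, -0.1223, 0.1237]
tool_rot: [0.072, 0.997, 0.0, 0.0]
ft_force: [1.4, 3.3, 2.9]
grip_width: 0.0007
[-43.7 -39.1 123.6] [0.51 3.12] [0.94 3.02 1.93]
w red 469 [-52.2 -51.5 134.1]
w green 10 [  -7.4 -128.8   97. ]
s green 5 [  4.7 -32.9 110.7]
```

View pics/z5.png

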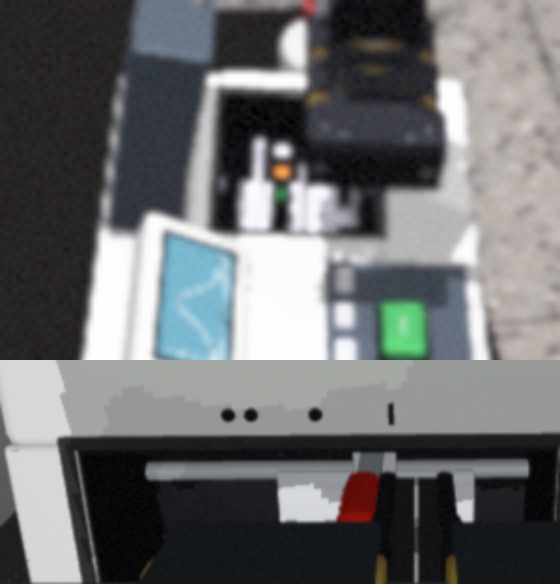

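```bash
python3 -m inch '[{"ax":0,"ay":0,"az":0,"dx":0,"dy":-3,"dz":0,"gripper":0},{"ax":0,"ay":0,"az":0,"dx":0,"dy":-3,"dz":0,"gripper":0},{"ax":0,"ay":0,"az":0,"dx":0,"dy":-3,"dz":0,"gripper":0},{"ax":0,"ay":0,"az":0,"dx":0,"dy":-3,"dz":0,"gripper":0},{"ax":0,"ay":0,"az":0,"dx":0,"dy":0,"dz":0,"gripper":0}]'
python3 chk.py 6
```

```text
time: 4.9
position: [0.4529, -0.135, 0.1234]
tool_rot: [0.072, 0.997, -0.0, -0.0]
ft_force: [-0.1, -0.1, 0.5]
grip_width: 0.0007
[-43.9 -51.7 123.4] [0.46 0.05] [ 0.46 -0.02  0.47]
w red 455 [-52.2 -64.5 134. ]
s green 6 [  4.9 -52.  108.5]
```

View pics/z6.png

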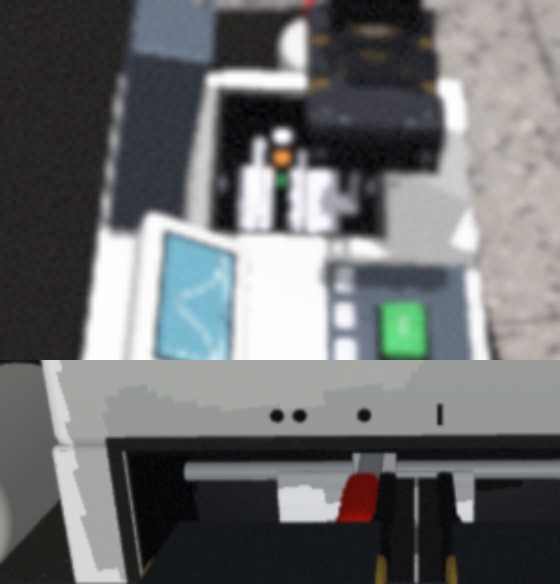

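```bash
python3 -m inch '[{"ax":0,"ay":0,"az":0,"dx":0,"dy":-3,"dz":0,"gripper":0},{"ax":0,"ay":0,"az":0,"dx":0,"dy":-3,"dz":0,"gripper":0},{"ax":0,"ay":0,"az":0,"dx":0,"dy":-3,"dz":0,"gripper":0},{"ax":0,"ay":0,"az":0,"dx":0,"dy":-3,"dz":0,"gripper":0},{"ax":0,"ay":0,"az":0,"dx":0,"dy":-3,"dz":0,"gripper":0},{"ax":0,"ay":0,"az":0,"dx":0,"dy":-3,"dz":0,"gripper":0},{"ax":0,"ay":0,"az":0,"dx":0,"dy":0,"dz":0,"gripper":0}]'
python3 chk.py 7
```

```text
time: 5.7
position: [0.4506, -0.1531, 0.1236]
tool_rot: [0.072, 0.997, -0.001, 0.0]
ft_force: [0.3, -0.1, 0.0]
grip_width: 0.0005
[-43.8 -69.8 123.6] [0.72 1.3 ] [ 0.89  1.19 -0.1 ]
w red 509 [-52.  -83.3 134.2]
s green 5 [  5.1 -66.2 110.3]
```

View pics/z7.png

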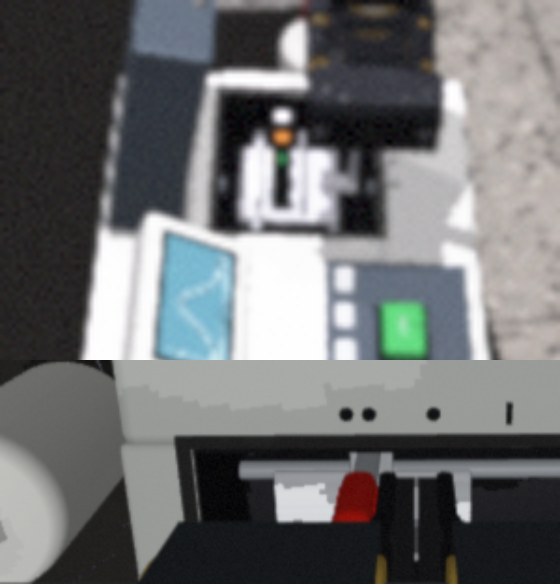

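```bash
python3 -m inch '[{"ax":0,"ay":0,"az":0,"dx":0,"dy":8,"dz":0,"gripper":0},{"ax":0,"ay":0,"az":0,"dx":0,"dy":12,"dz":0,"gripper":0},{"ax":0,"ay":0,"az":0,"dx":0,"dy":0,"dz":-35,"gripper":0},{"ax":0,"ay":0,"az":0,"dx":0,"dy":0,"dz":-45,"gripper":0},{"ax":0,"ay":0,"az":0,"dx":0,"dy":0,"dz":-45,"gripper":0},{"ax":0,"ay":0,"az":0,"dx":0,"dy":-5,"dz":-45,"gripper":0},{"ax":0,"ay":0,"az":0,"dx":0,"dy":-5,"dz":-25,"gripper":0},{"ax":0,"ay":0,"az":0,"dx":0,"dy":-5,"dz":0,"gripper":0}]'
python3 -m inch '[{"ax":0,"ay":0,"az":0,"dx":-40,"dy":0,"dz":0,"gripper":0},{"ax":0,"ay":0,"az":0,"dx":-45,"dy":0,"dz":0,"gripper":0},{"ax":0,"ay":0,"az":0,"dx":-45,"dy":0,"dz":0,"gripper":0},{"ax":0,"ay":0,"az":0,"dx":-45,"dy":0,"dz":0,"gripper":0},{"ax":0,"ay":0,"az":0,"dx":0,"dy":0,"dz":0,"gripper":0}]'
python3 chk.py 8
```

```text
time: 6.6
position: [0.4533, -0.1474, 0.3226]
tool_rot: [0.071, 0.997, -0.002, 0.004]
ft_force: [-0.2, 0.4, -0.6]
grip_width: 0.0005
time: 7.1
position: [0.6285, -0.172, 0.3148]
tool_rot: [0.071, 0.997, 0.0, -0.0]
ft_force: [-1.7, -0.1, -0.0]
grip_width: 0.0003
[130.4 -63.8 315.6] [-0.92 -0.05] [-0.92  0.08 -0.11]
w amber 130 [  6.1 -84.4 111.5]
w green 130 [  6.2 -64.3 111.5]
s red 71 [-41.6 -82.  132. ]
s green 4 [  5.2 -64.1 111.2]
```

View pics/w8.png

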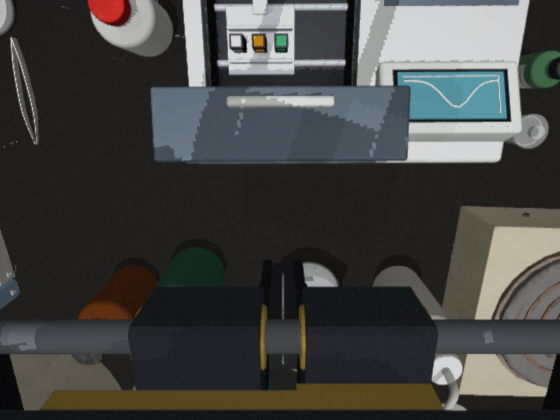

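View pics/s8.png

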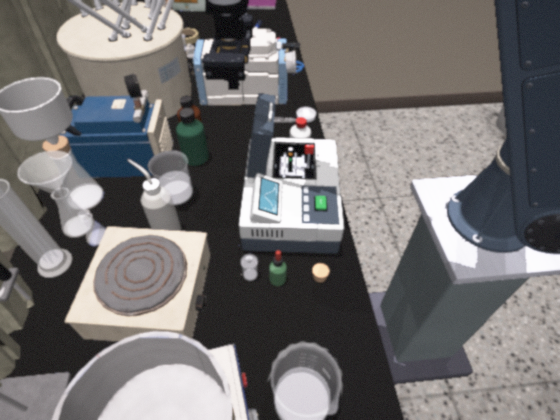

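```bash
python3 - <<'E'
from h import *
for n in('w8','s8','wrist2'):
    c=load(n);Q=ph(cloud(c));m=(c['depth']>0)&(Q[...,0]>.118)&(Q[...,0]<.28)&(Q[...,1]>-.2)&(Q[...,1]<.1)&(Q[...,2]<.3)
    if m.any(): 
        q=Q[m]; print(n,m.sum(),np.percentile(q[:,2],[50,90,99,100]).round(3)); h=q[q[:,2]>.05]; print(len(h), h.min(0) if len(h) else '',h.max(0) if len(h) else '')
# lid geometry for waypoints
H=np.array([66,111.])
for th in [1.39,1.2,1.0,.8,.6,.4,.3,.2,.1,.05,0]:
    r=122; x=-r*np.cos(th)+45*np.sin(th); z=r*np.sin(th)+45*np.cos(th)
    print(th,'TCP px %.0f z %.0f'%(H[0]+x+9.5*(th>0.05),H[1]+z))
E
```

```text
w8 25775 [0.001 0.024 0.101 0.133]
1665 [ 0.24575649 -0.19999104  0.05000376] [0.27993781 0.09993377 0.13325071]
s8 5439 [0.    0.09  0.153 0.165]
896 [ 0.24599797 -0.1999261   0.05005742] [0.27997035 0.09989563 0.16515717]
wrist2 7377 [0.001 0.002 0.01  0.073]
18 [ 0.26709795 -0.04778368  0.05295451] [ 0.26920804 -0.04635364  0.07316053]
1.39 TCP px 98 z 239
1.2 TCP px 73 z 241
1.0 TCP px 47 z 238
0.8 TCP px 23 z 230
0.6 TCP px 0 z 217
0.4 TCP px -19 z 200
0.3 TCP px -28 z 190
0.2 TCP px -35 z 179
0.1 TCP px -41 z 168
0.05 TCP px -54 z 162
0 TCP px -56 z 156
```

```bash
python3 -m inch '[{"ax":0,"ay":0,"az":0,"dx":0,"dy":0,"dz":30,"gripper":0},{"ax":0,"ay":0,"az":0,"dx":0,"dy":0,"dz":28,"gripper":0},{"ax":0,"ay":0,"az":0,"dx":0,"dy":0,"dz":18,"gripper":0},{"ax":0,"ay":0,"az":0,"dx":10,"dy":0,"dz":0,"gripper":0},{"ax":0,"ay":0,"az":0,"dx":10,"dy":0,"dz":0,"gripper":0},{"ax":0,"ay":0,"az":0,"dx":7,"dy":0,"dz":0,"gripper":0},{"ax":0,"ay":0,"az":0,"dx":7,"dy":0,"dz":0,"gripper":0},{"ax":0,"ay":0,"az":0,"dx":7,"dy":0,"dz":0,"gripper":0}]'
python3 chk.py 9
```

```text
time: 8.0
position: [0.5851, -0.1669, 0.2448]
tool_rot: [0.072, 0.997, -0.001, 0.003]
ft_force: [2.6, 0.4, 2.7]
grip_width: 0.0004
[ 90.2 -65.  244.2] [ 0.76 -0.02] [ 0.75 -0.12  1.24]
w red 493 [-38.9 -83.  141.4]
w amber 116 [  5.8 -84.4 111.7]
w green 162 [  5.9 -65.2 111.6]
s red 72 [-41.5 -81.5 132.9]
```

View pics/s9.png

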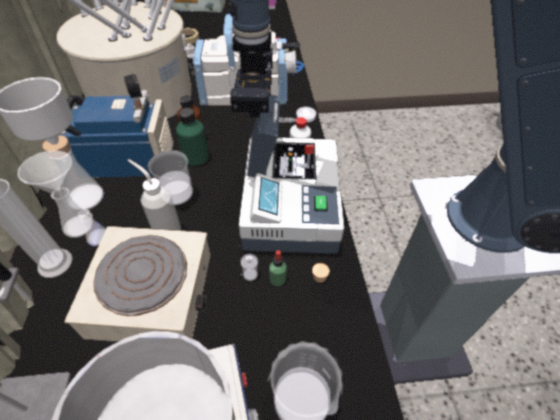

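View pics/w9.png

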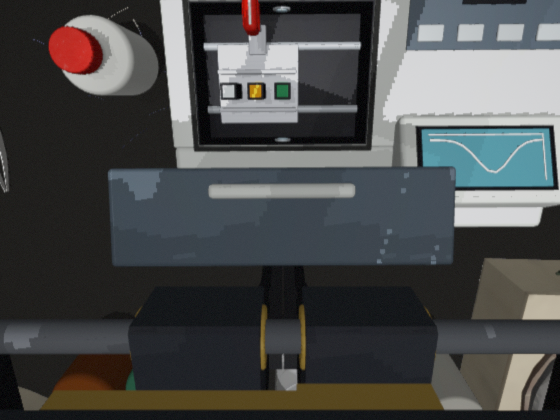

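The lever (-82) and the green filter (py -65) are seated at the second click. The fingertip is on the lid's back face, so I'll push it along its arc.

```bash
python3 -m inch '[{"ax":0,"ay":0,"az":0,"dx":8,"dy":0,"dz":1,"gripper":0},{"ax":0,"ay":0,"az":0,"dx":8,"dy":0,"dz":1,"gripper":0},{"ax":0,"ay":0,"az":0,"dx":8,"dy":0,"dz":1,"gripper":0},{"ax":0,"ay":0,"az":0,"dx":8,"dy":0,"dz":1,"gripper":0},{"ax":0,"ay":0,"az":0,"dx":8,"dy":0,"dz":2,"gripper":0},{"ax":0,"ay":0,"az":0,"dx":0,"dy":0,"dz":0,"gripper":0}]'
python3 chk.py 10
```

```text
time: 8.7
position: [0.542, -0.1599, 0.2357]
tool_rot: [0.072, 0.997, 0.001, -0.002]
ft_force: [0.6, -0.3, -1.2]
grip_width: 0.0008
[ 48.8 -64.2 235.8] [ 0.19 -0.37] [ 0.14 -0.39 -0.23]
w red 466 [-41.9 -83.2 141.7]
w amber 177 [  4.4 -84.4 111.7]
w green 199 [  4.  -65.  111.3]
s red 70 [-41.3 -81.5 133.3]
```

View pics/w10.png

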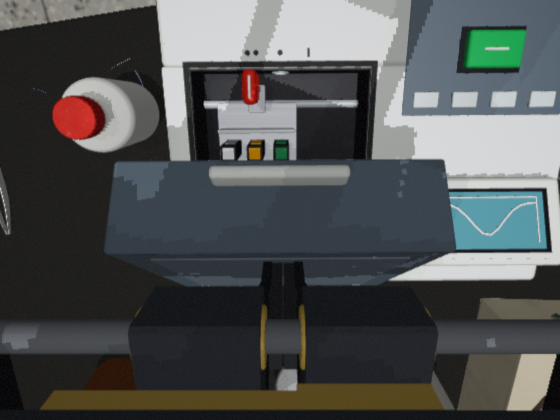

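View pics/s10.png

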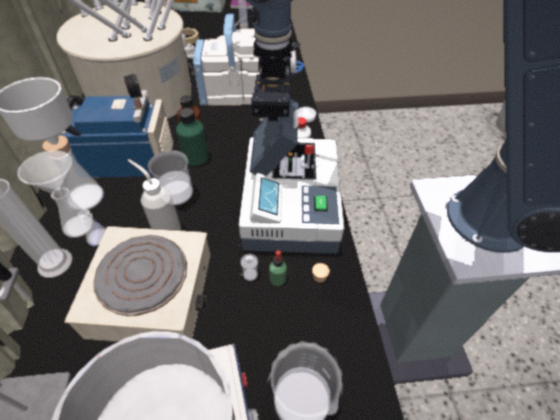

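```bash
python3 -m inch '[{"ax":0,"ay":0,"az":0,"dx":9,"dy":0,"dz":2,"gripper":0},{"ax":0,"ay":0,"az":0,"dx":9,"dy":0,"dz":3,"gripper":0},{"ax":0,"ay":0,"az":0,"dx":9,"dy":0,"dz":4,"gripper":0},{"ax":0,"ay":0,"az":0,"dx":8,"dy":0,"dz":4,"gripper":0},{"ax":0,"ay":0,"az":0,"dx":8,"dy":0,"dz":4,"gripper":0},{"ax":0,"ay":0,"az":0,"dx":8,"dy":0,"dz":5,"gripper":0},{"ax":0,"ay":0,"az":0,"dx":0,"dy":0,"dz":0,"gripper":0}]'
python3 chk.py 11
```

```text
time: 9.5
position: [0.4915, -0.1524, 0.2135]
tool_rot: [0.072, 0.997, 0.001, -0.002]
ft_force: [0.5, -0.3, -1.4]
grip_width: 0.0003
[ -1.6 -64.2 214.3] [-0.47 -0.51] [-0.54 -0.44 -0.36]
w red 244 [-49.7 -83.5 140.7]
```

View pics/w11.png

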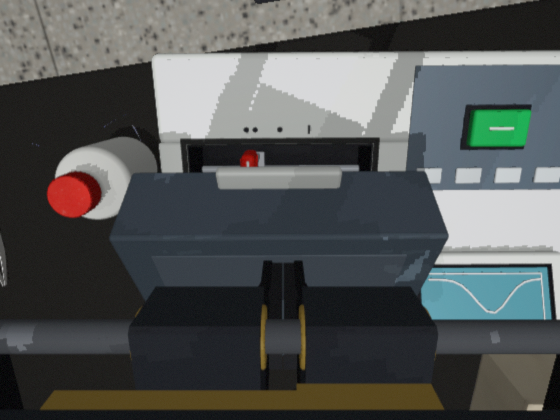

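View pics/z11.png

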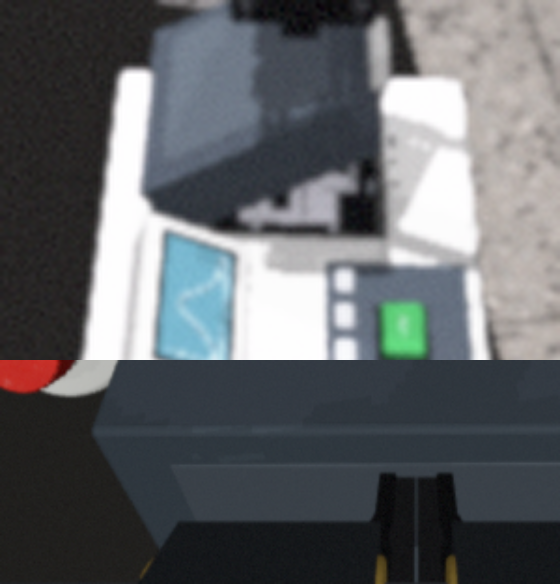

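```bash
python3 -m inch '[{"ax":0,"ay":0,"az":0,"dx":6,"dy":0,"dz":5,"gripper":0},{"ax":0,"ay":0,"az":0,"dx":6,"dy":0,"dz":5,"gripper":0},{"ax":0,"ay":0,"az":0,"dx":6,"dy":0,"dz":6,"gripper":0},{"ax":0,"ay":0,"az":0,"dx":5,"dy":0,"dz":6,"gripper":0},{"ax":0,"ay":0,"az":0,"dx":4,"dy":0,"dz":6,"gripper":0},{"ax":0,"ay":0,"az":0,"dx":4,"dy":0,"dz":6,"gripper":0},{"ax":0,"ay":0,"az":0,"dx":3,"dy":0,"dz":6,"gripper":0},{"ax":0,"ay":0,"az":0,"dx":0,"dy":0,"dz":0,"gripper":0}]'
python3 chk.py 12
```

```text
time: 10.4
position: [0.4589, -0.1478, 0.1735]
tool_rot: [0.072, 0.997, 0.001, -0.001]
ft_force: [-0.7, -0.9, 0.5]
grip_width: 0.0008
[-34.8 -64.2 174.3] [ 0.55 -0.4 ] [ 0.49 -0.48  0.04]
```

View pics/z12.png

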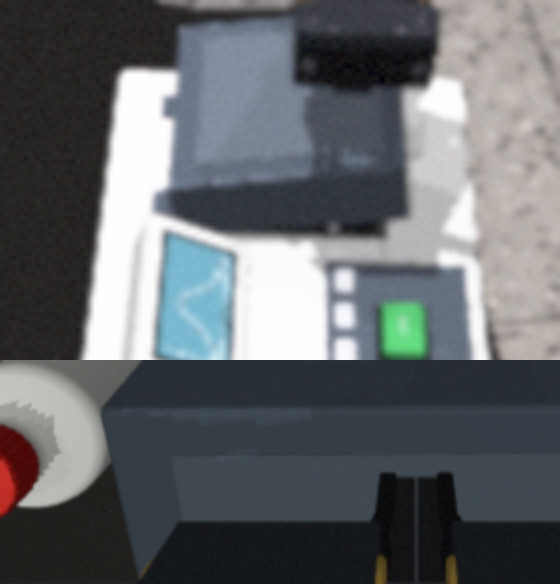

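```bash
python3 -m inch '[{"ax":0,"ay":0,"az":0,"dx":2,"dy":0,"dz":4,"gripper":0},{"ax":0,"ay":0,"az":0,"dx":2,"dy":0,"dz":4,"gripper":0},{"ax":0,"ay":0,"az":0,"dx":1,"dy":0,"dz":4,"gripper":0},{"ax":0,"ay":0,"az":0,"dx":1,"dy":0,"dz":3,"gripper":0},{"ax":0,"ay":0,"az":0,"dx":0,"dy":0,"dz":0,"gripper":0}]'; python3 -m inch '[{"ax":0,"ay":0,"az":0,"dx":0,"dy":0,"dz":1.5,"gripper":0},{"ax":0,"ay":0,"az":0,"dx":0,"dy":0,"dz":0,"gripper":0}]'
```

```text
time: 11.0
position: [0.4537, -0.1473, 0.159]
tool_rot: [0.072, 0.997, 0.0, -0.001]
ft_force: [0.6, -0.2, 0.0]
grip_width: 0.0004
time: 11.2
position: [0.4542, -0.1476, 0.1579]
tool_rot: [0.072, 0.997, 0.0, -0.0]
ft_force: [-0.4, -0.6, 0.6]
grip_width: 0.0003
```

```bash
python3 -m inch '[{"ax":0,"ay":0,"az":0,"dx":0,"dy":0,"dz":1.5,"gripper":0}]'; python3 -m inch '[{"ax":0,"ay":0,"az":0,"dx":0,"dy":0,"dz":1.5,"gripper":0}]'; python3 -m inch '[{"ax":0,"ay":0,"az":0,"dx":0,"dy":0,"dz":1,"gripper":0}]'; python3 chk.py 13
```

```text
time: 11.3
position: [0.4543, -0.1476, 0.1567]
tool_rot: [0.072, 0.997, -0.0, 0.0]
ft_force: [-1.2, 0.5, 1.2]
grip_width: 0.0005
time: 11.4
position: [0.4542, -0.1476, 0.1552]
tool_rot: [0.072, 0.997, -0.0, 0.0]
ft_force: [-3.2, 2.5, 18.3]
grip_width: 0.0005
time: 11.5
position: [0.4542, -0.1476, 0.1552]
tool_rot: [0.072, 0.997, -0.0, 0.0]
ft_force: [-4.3, 2.4, 19.0]
grip_width: 0.0004
[-40.8 -64.2 155.3] [-2.76  0.57] [-2.65  0.95 11.39]
```

View pics/z13.png

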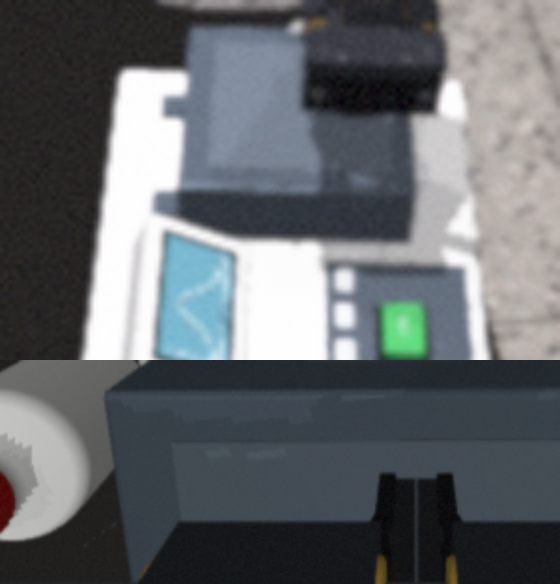

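```bash
python3 -m inch '[{"ax":0,"ay":0,"az":0,"dx":0,"dy":0,"dz":-10,"gripper":0},{"ax":0,"ay":0,"az":0,"dx":0,"dy":0,"dz":-35,"gripper":0},{"ax":0,"ay":0,"az":0,"dx":0,"dy":0,"dz":-45,"gripper":0},{"ax":0,"ay":0,"az":0,"dx":-20,"dy":0,"dz":-45,"gripper":0},{"ax":0,"ay":0,"az":0,"dx":-40,"dy":0,"dz":-20,"gripper":0},{"ax":0,"ay":0,"az":0,"dx":-40,"dy":0,"dz":0,"gripper":0},{"ax":0,"ay":0,"az":0,"dx":0,"dy":0,"dz":0,"gripper":0}]'; python3 chk.py 14; python3 - <<'E'
from h import *
for n in ('w14','s14'):
    c=load(n);Q=ph(cloud(c));m=(c['depth']>0)&(abs(Q[...,0]+.005)<.055)&(abs(Q[...,1]+.065)<.06)&(abs(Q[...,2]-.155)<.02)
    q=Q[m]; print(n,m.sum(), np.linalg.lstsq(np.c_[q[:,:2],np.ones(len(q))],q[:,2],rcond=None)[0])
    print([ (round(a,3),np.median(q[abs(q[:,0]-a)<.005,2]).round(4)) for a in np.arange(-.05,.05,.02) if (abs(q[:,0]-a)<.005).any()])
E
```

```text
time: 12.3
position: [0.558, -0.1633, 0.3102]
tool_rot: [0.071, 0.997, -0.001, 0.003]
ft_force: [-0.5, 0.7, -0.9]
grip_width: 0.0003
[ 58.9 -64.3 308.4] [-0.21  0.01] [-0.21  0.04 -0.82]
w14 20986 [-0.0002628  -0.00020989  0.15638759]
[(np.float64(-0.05), np.float64(0.1565)), (np.float64(-0.03), np.float64(0.1564)), (np.float64(-0.01), np.float64(0.1564)), (np.float64(0.01), np.float64(0.1564)), (np.float64(0.03), np.float64(0.1564))]
s14 1448 [ 1.29938298e-04 -1.96868988e-05  1.55649019e-01]
[(np.float64(-0.05), np.float64(0.1555)), (np.float64(-0.03), np.float64(0.1556)), (np.float64(-0.01), np.float64(0.1556)), (np.float64(0.01), np.float64(0.1557)), (np.float64(0.03), np.float64(0.1557))]
```

View pics/w14.png

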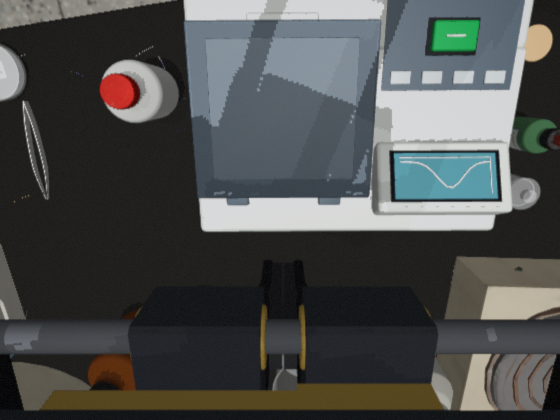

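View pics/z14.png

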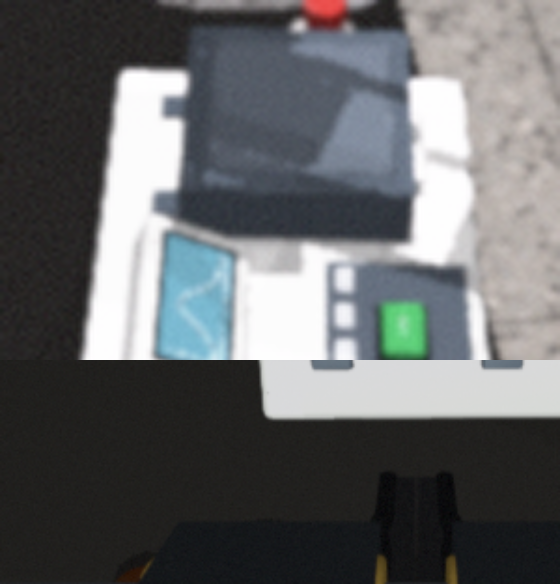

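The lid top is level at z = 0.156 (slope 0.0003), so it is fully shut. Next I'll move over the green key.

```bash
python3 -m inch '[{"ax":0,"ay":0,"az":0,"dx":25,"dy":29,"dz":0,"gripper":0},{"ax":0,"ay":0,"az":0,"dx":25,"dy":29,"dz":0,"gripper":0},{"ax":0,"ay":0,"az":0,"dx":25,"dy":29,"dz":0,"gripper":0},{"ax":0,"ay":0,"az":0,"dx":25,"dy":29,"dz":10,"gripper":0},{"ax":0,"ay":0,"az":0,"dx":25,"dy":29,"dz":30,"gripper":0},{"ax":0,"ay":0,"az":0,"dx":0,"dy":0,"dz":40,"gripper":0},{"ax":0,"ay":0,"az":0,"dx":0,"dy":0,"dz":30,"gripper":0},{"ax":0,"ay":0,"az":0,"dx":0,"dy":0,"dz":0,"gripper":0}]'; python3 -m inch '[{"ax":0,"ay":0,"az":0,"dx":0,"dy":0,"dz":0,"gripper":0}]'; python3 chk.py 15
```

```text
time: 13.2
position: [0.4452, 0.0007, 0.1961]
tool_rot: [0.072, 0.997, 0.001, -0.005]
ft_force: [-0.5, -0.6, 1.0]
grip_width: 0.0004
time: 13.3
position: [0.4493, -0.0005, 0.1993]
tool_rot: [0.072, 0.997, 0.0, -0.001]
ft_force: [-0.5, 0.1, 0.4]
grip_width: 0.0001
[-64.4  80.5 200.5] [-0.23  1.03] [-0.08  1.06 -0.57]
```

View pics/w15.png

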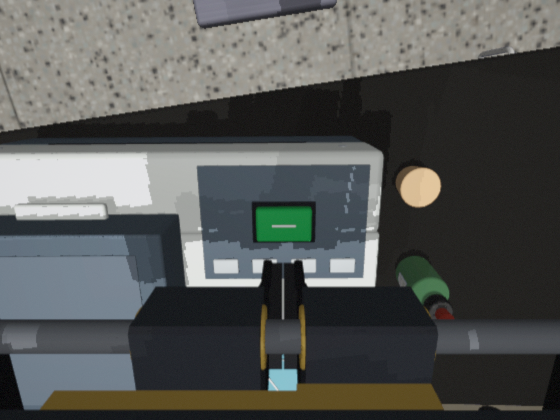

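View pics/z15.png

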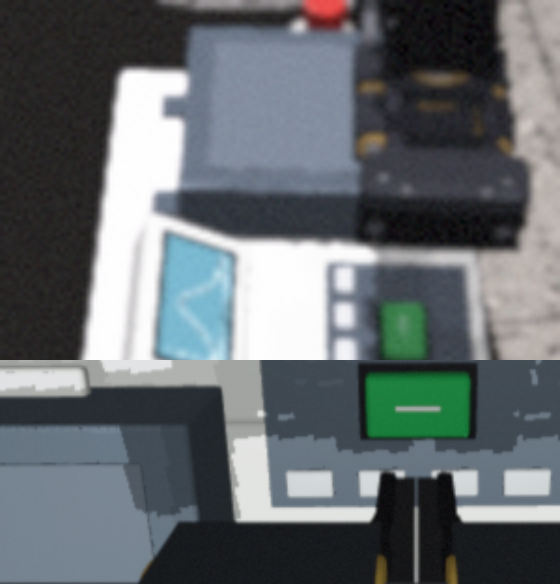

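```bash
python3 -m inch '[{"ax":0,"ay":0,"az":0,"dx":2,"dy":0,"dz":30,"gripper":0},{"ax":0,"ay":0,"az":0,"dx":0,"dy":0,"dz":25,"gripper":0},{"ax":0,"ay":0,"az":0,"dx":0,"dy":0,"dz":14,"gripper":0},{"ax":0,"ay":0,"az":0,"dx":0,"dy":0,"dz":0,"gripper":0},{"ax":0,"ay":0,"az":0,"dx":0,"dy":0,"dz":0,"gripper":0}]'; python3 chk.py 16;  python3 -m inch '[{"ax":0,"ay":0,"az":0,"dx":0,"dy":0,"dz":3,"gripper":0},{"ax":0,"ay":0,"az":0,"dx":0,"dy":0,"dz":3,"gripper":0},{"ax":0,"ay":0,"az":0,"dx":0,"dy":0,"dz":0,"gripper":0}]'
```

```text
time: 13.9
position: [0.4493, -0.0007, 0.1312]
tool_rot: [0.072, 0.997, -0.0, 0.001]
ft_force: [0.4, 0.1, 0.5]
grip_width: 0.0006
[-65.9  80.7 131.4] [ 0.35 -0.44] [ 0.28 -0.48 -0.65]
time: 14.3
position: [0.4482, -0.0002, 0.124]
tool_rot: [0.072, 0.997, 0.0, -0.0]
ft_force: [0.4, -0.0, 0.2]
grip_width: 0.0006
```

View pics/w16.png

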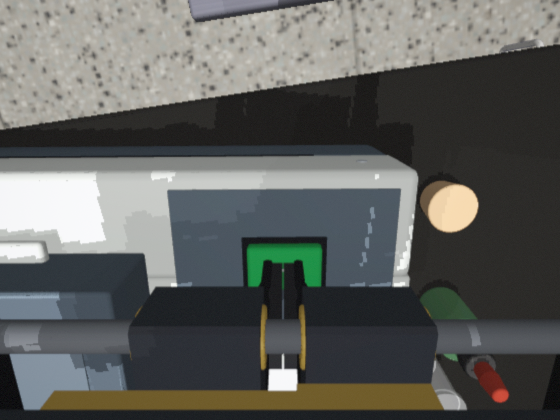

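The fingertips are over the key, with its green visible all round at (284,265). I'll press in small steps and watch the force.

```bash
for i in 1; do :; done; python3 -m inch '[{"ax":0,"ay":0,"az":0,"dx":0,"dy":0,"dz":2,"gripper":0},{"ax":0,"ay":0,"az":0,"dx":0,"dy":0,"dz":1,"gripper":0}]'; python3 -m inch '[{"ax":0,"ay":0,"az":0,"dx":0,"dy":0,"dz":1,"gripper":0}]'; python3 -m inch '[{"ax":0,"ay":0,"az":0,"dx":0,"dy":0,"dz":1,"gripper":0}]'; python3 -m inch '[{"ax":0,"ay":0,"az":0,"dx":0,"dy":0,"dz":1,"gripper":0}]'; python3 -m inch '[{"ax":0,"ay":0,"az":0,"dx":0,"dy":0,"dz":1,"gripper":0}]'
```

```text
time: 14.5
position: [0.4482, -0.0002, 0.1209]
tool_rot: [0.072, 0.997, 0.0, -0.0]
ft_force: [-0.8, -0.8, 0.2]
grip_width: 0.0005
time: 14.6
position: [0.4482, -0.0002, 0.1199]
tool_rot: [0.072, 0.997, 0.0, -0.0]
ft_force: [-0.6, -0.4, -0.2]
grip_width: 0.0008
time: 14.7
position: [0.4482, -0.0002, 0.119]
tool_rot: [0.072, 0.997, 0.0, -0.0]
ft_force: [-0.9, -0.0, 1.7]
grip_width: 0.0008
time: 14.8
position: [0.4482, -0.0002, 0.1181]
tool_rot: [0.072, 0.997, 0.0, -0.0]
ft_force: [-1.0, 0.8, 2.3]
grip_width: 0.0003
time: 14.9
position: [0.4482, -0.0002, 0.1171]
tool_rot: [0.072, 0.997, 0.0, -0.0]
ft_force: [-0.3, -0.9, 3.4]
grip_width: 0.0004
```

```bash
python3 -m inch '[{"ax":0,"ay":0,"az":0,"dx":0,"dy":0,"dz":1,"gripper":0}]'; python3 -m inch '[{"ax":0,"ay":0,"az":0,"dx":0,"dy":0,"dz":1,"gripper":0}]'
```

```text
time: 15.0
position: [0.4482, -0.0002, 0.1161]
tool_rot: [0.072, 0.997, -0.0, 0.0]
ft_force: [-1.5, 0.7, 4.6]
grip_width: 0.0006
time: 15.1
position: [0.4483, -0.0002, 0.1155]
tool_rot: [0.072, 0.997, -0.0, 0.0]
ft_force: [-3.4, -0.0, 17.1]
grip_width: 0.0009
```

The key bottomed out: the force jumped from 4.6 to 17 N at z = 0.1155. I'll release it and move clear.

```bash
python3 -m inch '[{"ax":0,"ay":0,"az":0,"dx":0,"dy":0,"dz":0,"gripper":0},{"ax":0,"ay":0,"az":0,"dx":0,"dy":0,"dz":-4,"gripper":0},{"ax":0,"ay":0,"az":0,"dx":0,"dy":0,"dz":-8,"gripper":0},{"ax":0,"ay":0,"az":0,"dx":0,"dy":0,"dz":-35,"gripper":0},{"ax":0,"ay":0,"az":0,"dx":0,"dy":0,"dz":-45,"gripper":0},{"ax":0,"ay":0,"az":0,"dx":0,"dy":0,"dz":-45,"gripper":0},{"ax":0,"ay":0,"az":0,"dx":0,"dy":0,"dz":-45,"gripper":0},{"ax":0,"ay":0,"az":0,"dx":0,"dy":0,"dz":-20,"gripper":0}]'; python3 -m inch '[{"ax":0,"ay":0,"az":0,"dx":-45,"dy":-20,"dz":0,"gripper":0},{"ax":0,"ay":0,"az":0,"dx":-45,"dy":-20,"dz":0,"gripper":0},{"ax":0,"ay":0,"az":0,"dx":-40,"dy":-20,"dz":0,"gripper":0},{"ax":0,"ay":0,"az":0,"dx":0,"dy":0,"dz":0,"gripper":0},{"ax":0,"ay":0,"az":0,"dx":0,"dy":0,"dz":0,"gripper":0}]';python3 chk.py 17;  python3 - <<'E'
from h import *
for n in ('w17','s17'):
    c=load(n);Q=ph(cloud(c));ok=c['depth']>0
    m=ok&(abs(Q[...,0]+.005)<.055)&(abs(Q[...,1]+.065)<.06)&(abs(Q[...,2]-.155)<.02)
    q=Q[m]; print(n,m.sum(), np.linalg.lstsq(np.c_[q[:,:2],np.ones(len(q))],q[:,2],rcond=None)[0].round(4))
    m=ok&(abs(Q[...,0]+.066)<.008)&(abs(Q[...,1]-.081)<.014)&(abs(Q[...,2]-.12)<.03); print('key z',np.median(Q[m][:,2]).round(4))
    m=ok&(abs(Q[...,0]+.066)<.05)&(abs(Q[...,1]-.03)<.02)&(abs(Q[...,2]-.11)<.006); print('deck z',np.median(Q[m][:,2]).round(4))
E
```

```text
time: 15.9
position: [0.45, -0.0006, 0.3216]
tool_rot: [0.072, 0.997, -0.001, 0.004]
ft_force: [-0.1, -0.5, -0.6]
grip_width: 0.0007
time: 16.4
position: [0.5681, -0.0785, 0.3162]
tool_rot: [0.072, 0.997, 0.0, -0.001]
ft_force: [-0.6, 0.4, 0.3]
grip_width: 0.0006
[ 61.   21.  316.7] [-0.29  0.14] [-0.27  0.18 -0.33]
w17 19908 [ 1.000e-04 -1.000e-04  1.564e-01]
key z 0.12
deck z 0.1116
s17 1450 [-1.000e-04 -4.000e-04  1.556e-01]
key z 0.1192
deck z 0.111
```

View pics/w17.png

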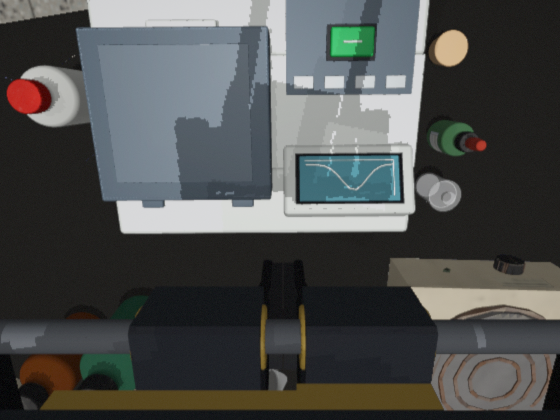

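View pics/s17.png

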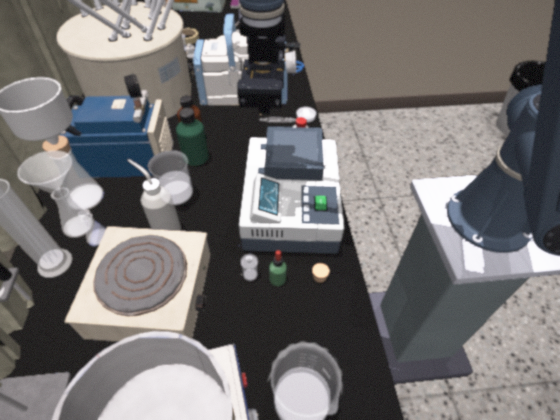

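The lid is flat and shut, the key is back up at z = 0.120, and the bottles, jar and stopper are where they stood. The arm is clear.

```bash
python3 - <<'E'
from h import *
print(robot.hand_in())
E
```

```text
the job is handed in; nothing more can be done
None
```

The job is done in the order asked and handed in at about 16.5 s of the 58 s allowed. No verdict is reported on hand-in.

- **Lever:** I pushed it with the closed fingertips past the first click and into the second. After backing off, the green filter was 39–40 mm from its start, in the middle of the well. The lever was still there when last seen, just before the lid covered it. I could not check it again with the lid shut.
- **Lid:** I pushed it over from behind until it met a hard stop, about 19 N at the fingertips. Its top then measured level at z = 0.156 m with a slope under 0.001. I measured it again before hand-in and it had not moved.
- **Key:** I pressed it straight down, with the force rising from about 1.7 N to 4.6 N and then jumping to 17 N at the bottom, about 4 mm down. After release its top was back at its starting height, z = 0.120 m.
- **Surroundings:** The bottles, jar and stopper looked unmoved in the last pictures, judged by eye, and the arm was clear of everything. The filters were not touched.

My first two move commands were refused for their format, so they moved nothing. No check failed or disagreed.

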